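Line up the bench supplies by height

ROBOT

A 6-joint arm with a two-finger parallel gripper is mounted at the origin on a cart in front of the work surface, level with it; the furniture and walls round the work are solid. World frame = base frame: x ahead of the robot, y to its left, z up, the work surface at z = 0. Lengths are in m, angles in degrees, forces in N, time in s.
With the tool pointing down it reaches from about 0.325 to 0.85 m from the base axis. Payload 15.5 kg.
Tool frame: the origin (TCP) lies at the very end of the fingers, on their centre line; the grasp point (between the pads) lies arm.grip_depth behind it (arm.grip_depth is the distance from the TCP to the grasp point, in m); z points along the fingers, y is the line along which they close (so a half turn about z gives the same grasp; the last joint's range is limited). The gripper opens to 91 mm and grips with 3 to 60 N. Pads are 32 mm wide; open, the fingers measure 118 mm over their backs; the gripper's body (76 mm by 178 mm) begins 60 mm behind the grasp point.
Start: joints at [68.096, 28.281, 77.091, -0, 74.628, -5.472], TCP at [0.177, 0.599, 0.189] pointing down, gripper open.
Joint ranges: [-166.48, 166.48], [-47.26, 123.95], [12.59, 153.08], [-70.14, 250.14], [6.76, 159.57], [-176.63, 176.63]. Speed limits (degrees/s): [108.29, 108.29, 147.25, 172.46, 172.46, 172.46].

INTERFACE

Orientations are given as a 3x3 rotation matrix whose columns are the frame's x, y, z axes.
In Python, from rig import arm gives the robot as it stands. Calls block until the motion is done:
- arm.move_to(position, orientation): joint-space move of the TCP to a pose.
- arm.move_l(position, orientation=None, feed=0.15): straight line of the TCP; orientation=None keeps the orientation; feed is the mean speed in m/s.
- arm.move_joints(angles): joint-space move.
- arm.grip(opening): finger opening in m; the grip force is fixed at half the most; returns when the fingers have stopped.
- arm.sleep(seconds).
- arm.solve_ik(position, orientation): joint angles nearest the present ones, or None.
- arm.snapshot(name): name is "side" or "top"; returns the picture (384x512x3 uint8, red, green, blue); there is no depth.
- arm.get_calibration(name): a dict with "intrinsics" (3x3 intrinsics, pixels), "k1" (the pictures are not rectified: a ray, as slopes to the right and down, at radius r is drawn at 1 + k1 r^2 times it, then the intrinsics apply), "cam_to_world" (4x4, takes a point from camera to world coordinates). Camera axes: x right, y down, z forward; pixel columns grow to the right and rows downward; lengths in m; the calibration is good to about 2 mm. A picture is of the moment at which its call begins. get_calibration takes no time and is no camera call.
A pose or a line that the arm cannot do raises arm.Unreachable and nothing moves.
- arm.sign_off(): hands the job in; it is judged then, once.
Readings, each from a call of its own:
- arm.current_t(): time.
- arm.current_joint_positions(): joint angles.
- arm.current_dq(): joint speeds.
- arm.current_tau(): joint torques, N m.
- arm.current_ee_pos(): TCP position.
- arm.current_tool_rot(): TCP orientation.
- arm.current_force(): force on the tool from outside, world axes, zero at the start.
- arm.current_torque(): the same for the moment, N m.
- arm.current_width(): finger opening in m.
- arm.current_grasp_force(): force on a finger pad.
Only numpy, scipy, OpenCV 4.12 (cv2) and the standard library are available. Lean on these libraries where they do the work, as an engineer would, in place of code of your own. Each camera call takes 0.05 s, during which the arm holds its last target. There are 200 camera calls.

TASK

Take the four bench supplies that stand along the front of the worktop, nearest the robot (dispenser bottle, glue bottle, solder spool and flat tin; others like them further back stay where they are), and line them up by height on the rubber pads of the rail, each standing upright in the middle of its own pad: the tallest on the pad beside the upright post, then each shorter one in turn, down to the flattest at the far end. Do not tip any of them over, and leave them all standing free.

Things in the scene. Friction and masses are not known exactly. Their poses are not given: they have to be found in the camera images.
- bottle_center (a point): white square dispenser bottle with a round pump top, 136 mm tall, standing upright and loose near the front edge of the worktop: square body 58 x 58 mm up to 107 mm, round collar 43 mm across from 107 to 123 mm, pump dish 44 mm across up to 136 mm. The point is its centre, 68 mm over its underside; x and y are square to the body's sides, z up. Grip it across two flat sides at about 80 to 95 mm over its underside. About 0.16 kg.
- glue_center (a point): small round white glue bottle with a red cap, 74 mm tall, standing upright and loose near the front edge of the worktop: body 27 mm across up to 57 mm, with the narrower cap (14 mm) above. The point is its centre, 37 mm over its underside; z up. About 0.03 kg.
- spool_center (a point): round white spool of solder wire standing on its flange, loose, near the front edge of the worktop, 48 mm across, 30 mm tall. The point is its centre, 15 mm over its underside; z up. About 0.09 kg. The front edge of a fixed hot plate, 22 mm high, lies at x = 0.51 m between y = -0.11 and 0.11 m, and a thin loose brush and screwdriver (up to 13 mm high, pointing away from the robot) lie between the supplies: mind the fingers.
- tin_center (a point): flat round tin (yellow with a purple lid), loose near the front edge of the worktop, 48 mm across, 19 mm tall. The point is its centre, 9.5 mm over its underside; z up. About 0.045 kg. The front edge of a fixed hot plate, 22 mm high, lies at x = 0.51 m between y = -0.11 and 0.11 m, and a thin loose brush and screwdriver (up to 13 mm high, pointing away from the robot) lie between the supplies: mind the fingers.
- pad_1: one of four alike fixed square pads of dark rubber, 60 x 60 x 3 mm, in a straight row 76 mm apart on a fixed aluminium rail (368 x 76 x 6 mm); origin at the centre of its underside, its upper face 3 mm higher (9 mm over the worktop). z is up, y runs along the row. The pads' numbers are in no order along the row.
- pad_2: one of four alike fixed square pads of dark rubber, 60 x 60 x 3 mm, in a straight row 76 mm apart on a fixed aluminium rail (368 x 76 x 6 mm); origin at the centre of its underside, its upper face 3 mm higher (9 mm over the worktop). z is up, y runs along the row. The pads' numbers are in no order along the row.
- pad_3: one of four alike fixed square pads of dark rubber, 60 x 60 x 3 mm, in a straight row 76 mm apart on a fixed aluminium rail (368 x 76 x 6 mm); origin at the centre of its underside, its upper face 3 mm higher (9 mm over the worktop). z is up, y runs along the row. The pads' numbers are in no order along the row.
- pad_4: one of four alike fixed square pads of dark rubber, 60 x 60 x 3 mm, in a straight row 76 mm apart on a fixed aluminium rail (368 x 76 x 6 mm); origin at the centre of its underside, its upper face 3 mm higher (9 mm over the worktop). z is up, y runs along the row. The pads' numbers are in no order along the row.
- post: upright turned steel post, 45 mm tall and 10 mm across with a 16 mm head, fixed on one end of the rail (the other end has only a low 6 mm aluminium stop). Origin at the centre of its foot, 6 mm over the worktop; its y axis lies along the row (either way), x across it, z up. The nearest pad's centre is 55 mm from it, the others 131, 207 and 283 mm.
There are look-alikes about, which are no part of the job. Leave any orange or red look-alike of the part that bears spool_center alone.

How it is judged:
By the outcome, as a careful person would: the job done as asked, in the order asked, and still so for the second after the job is handed in, with the robot touching nothing.
It also fails if it takes over 99 s, if anything falls off the work surface, if the arm or the gripper's body presses on something with over 40 N, if the wrist force passes 120 N, or if a joint passes its speed limit or range.

## Working session

There is one attempt and no reset: what is moved stays moved. The work goes in short steps, each a Python script; the robot and the scene stay as the last script left them, time stands still between calls to the robot, and variables do not carry over. Pictures are saved under pics/ and viewed, at most 14 in all, crops included, and the job is handed in when it is done.

```bash
mkdir -p pics; ls; python3 - <<'E'
from rig import arm
import cv2,numpy as np
np.set_printoptions(precision=4,suppress=True)
for n in("top","side"):
    im=arm.snapshot(n); cv2.imwrite(f"pics/{n}0.png",cv2.resize(im[:,:,::-1],(800,600),interpolation=cv2.INTER_CUBIC)); np.save(f"{n}0.npy",im)
    c=arm.get_calibration(n);print(n,c)
print(arm.grip_depth,arm.current_t(),arm.current_tool_rot())
E
```

```text
pics
top {'intrinsics': array([[463.7852,   0.    , 253.0634],
       [  0.    , 463.7852, 190.2121],
       [  0.    ,   0.    ,   1.    ]]), 'k1': -0.10735791895778261, 'cam_to_world': array([[ 0.0255, -0.9979,  0.059 ,  0.4644],
       [-0.9996, -0.0261, -0.0097,  0.1153],
       [ 0.0112, -0.0587, -0.9982,  1.3873],
       [ 0.    ,  0.    ,  0.    ,  1.    ]])}
side {'intrinsics': array([[495.5591,   0.    , 259.5599],
       [  0.    , 495.5591, 194.1988],
       [  0.    ,   0.    ,   1.    ]]), 'k1': -0.0746329556974187, 'cam_to_world': array([[-0.9997,  0.0077,  0.0234,  0.5272],
       [-0.0168,  0.4841, -0.8749,  1.2718],
       [-0.018 , -0.875 , -0.4838,  0.7223],
       [ 0.    ,  0.    ,  0.    ,  1.    ]])}
0.0188 0.1 [[-0.9592  0.2829 -0.0004]
 [ 0.2829  0.9592 -0.001 ]
 [ 0.0001 -0.001  -1.    ]]
```

View pics/top0.png

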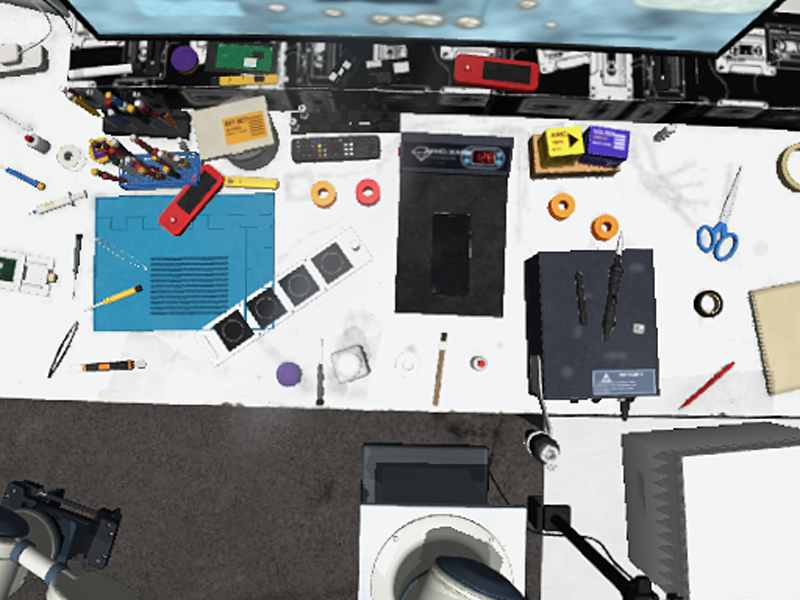

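View pics/side0.png

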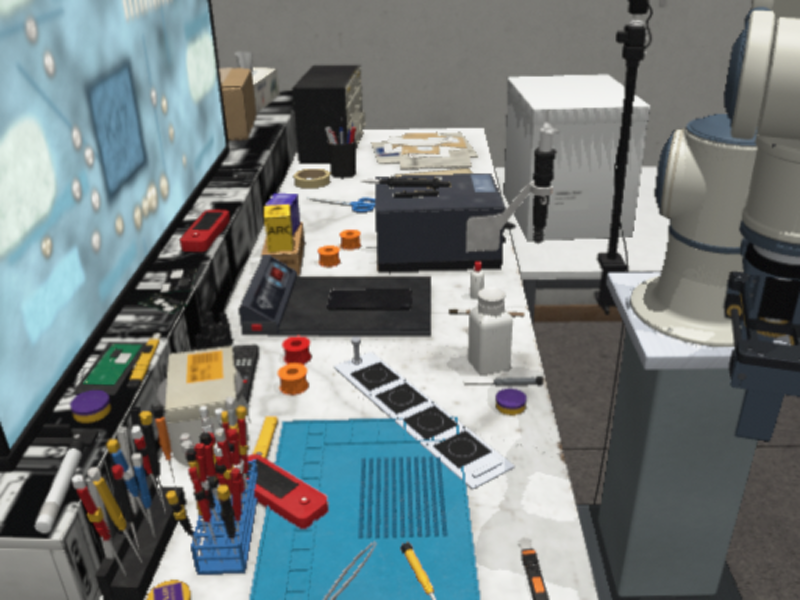

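The pictures show the candidates and the rail (pixels in the 800x600 top view):

| Thing | Chosen | Look-alikes left alone |
|---|---|---|
| Tin | (288,374) | purple tin at the back (184,57) |
| Bottle | (350,364) | none |
| Spool | white one (407,362) | orange/red at (323,193), (368,190), (562,206), (606,227); white disc (70,157) |
| Glue | red cap (480,364) | similar thing at (36,143) |

The pads are at (334,261), (299,285), (266,307) and (233,330). The post is at (355,242), beside the first pad.

Next I take one close crop and measure.

```bash
cat > h.py <<'E'
import numpy as np,cv2
from rig import arm
np.set_printoptions(precision=4,suppress=True)
def px2w(n,uv,z):
    c=arm.get_calibration(n);K=c["intrinsics"];T=c["cam_to_world"]
    uv=np.atleast_2d(np.float64(uv))
    d=(uv-K[:2,2])/K[0,0]; s=d.copy()
    for _ in range(20): s=d/(1+c["k1"]*(s**2).sum(1,keepdims=True))
    r=np.c_[s,np.ones(len(s))]@T[:3,:3].T; o=T[:3,3]
    return o+r*((z-o[2])/r[:,2])[:,None]
def w2px(n,p):
    c=arm.get_calibration(n);K=c["intrinsics"];T=c["cam_to_world"]
    q=(np.atleast_2d(p)-T[:3,3])@T[:3,:3]; s=q[:,:2]/q[:,2:]
    s=s*(1+c["k1"]*(s**2).sum(1,keepdims=True)); return s*K[0,0]+K[:2,2]
def blobs(mask,lo):
    k,_,st,ce=cv2.connectedComponentsWithStats(mask.astype(np.uint8))
    return [(ce[i],st[i]) for i in range(1,k) if st[i,4]>=lo]
E
python3 - <<'E'
from h import *
t=np.load("top0.npy").astype(int);R,G,B=t[...,0],t[...,1],t[...,2]
roi=np.zeros(R.shape,bool);roi[205:260,150:330]=1
print("purple");[print(c,s,px2w("top",c,.019)) for c,s in blobs(roi&(B>G+30)&(R>G+8),20)]
print("red");[print(c,s,px2w("top",c,.074)) for c,s in blobs(roi&(R>G+50)&(R>B+50),4)]
roi[:]=0;roi[150:232,130:240]=1
print("dark");[print(c,s,px2w("top",c,.009)) for c,s in blobs(roi&(t.max(2)<90),60)]
cr=np.load("top0.npy")[140:250,120:320,::-1].astype(np.uint8)
cr=cv2.LUT(cr,np.clip(255*(np.arange(256)/255.)**2.2,0,255).astype(np.uint8))
cv2.imwrite("pics/crop1.png",cv2.resize(cr,None,fx=4,fy=4,interpolation=cv2.INTER_CUBIC))
E
```

```text
purple
[183.9734 239.0851] [177 232  15  15 188] [[0.396  0.3017 0.019 ]]
red
[307.6 232.4] [306 231   4   4  15] [[ 0.4265 -0.0549  0.074 ]]
dark
[184.1389 179.4444] [178 170  17  22  72] [[0.5727 0.3084 0.009 ]]
[169.6414 196.7114] [157 184  26  27 343] [[0.52   0.3499 0.009 ]]
[149.0523 211.0386] [136 198  27  27 363] [[0.4757 0.4101 0.009 ]]
```

View pics/crop1.png

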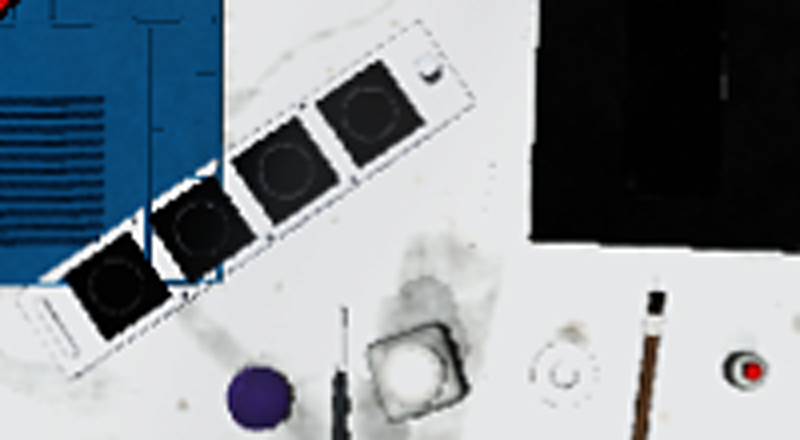

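The crop confirms all four: tin lid (260,398), bottle dish (412,372), spool rings (565,375) and glue cap (753,371), plus the post head at (431,70) beside the top-right pad. Now I refine these numbers.

```bash
python3 - <<'E'
from h import *
t=np.load("top0.npy");g=t.max(2).astype(int)
# pads: row fit
m=np.zeros(g.shape,np.uint8);m[155:230,130:235]=(g[155:230,130:235]<125)
m=cv2.morphologyEx(m,cv2.MORPH_OPEN,np.ones((5,5)))
P=[]
for c,_ in cv2.findContours(m,0,2)[0] and [(c,0) for c in cv2.findContours(m,0,2)[0]]:
    if cv2.contourArea(c)<200: continue
    r=cv2.minAreaRect(c);w=px2w("top",r[0],.009)[0];P.append(w);print("pad",r,w)
P=np.array(P);P=P[np.argsort(-P[:,0])];print(np.linalg.norm(np.diff(P,axis=0),axis=1))
print("post head",px2w("top",[120+431/4,140+70/4],.051))
print("manual pads",px2w("top",np.array([[370,113],[286,171],[204,228],[117,286]])/4+[120,140],.009))
print("dish",px2w("top",[120+412/4,140+372/4],.136))
print("body corners",px2w("top",np.array([[368,350],[445,325],[468,395],[390,420]])/4+[120,140],.107))
print("spool",px2w("top",[120+565/4,140+375/4],.030))
print("glue body ring",px2w("top",[120+741/4,140+370/4],.057), px2w("top",[[307.6,232.4]],.074))
s=np.load("side0.npy");hs=s.astype(int)
roi=np.zeros(g.shape,bool);roi[150:300,280:345]=1
R,G,B=[hs[...,i] for i in range(3)]
print("tin side");[print(c,px2w("side",c,.019)) for c,_ in blobs(roi&(B>G+30)&(R>G+8),20)]
print("cap side");[print(c,q) for c,q in blobs(roi&(R>G+50)&(R>B+50),4)]
cr=cv2.resize(s[155:310,205:345,::-1],None,fx=4,fy=3.8,interpolation=cv2.INTER_CUBIC);cr=cv2.resize(s[160:310,205:355,::-1],None,fx=4,fy=4,interpolation=cv2.INTER_CUBIC)
cv2.imwrite("pics/crop2.png",cr)
cr=cv2.resize(t[215:250,200:320,::-1],None,fx=6.6,fy=6.6,interpolation=cv2.INTER_CUBIC)
lut=np.clip((np.arange(256)-150)*255/105.,0,255).astype(np.uint8)
cv2.imwrite("pics/crop3.png",cv2.LUT(cr,lut))
E
```

```text
pad ((149.09060668945312, 210.986572265625), (19.251949310302734, 19.82541275024414), 55.00797653198242) [0.4759 0.41   0.009 ]
pad ((169.76922607421875, 196.65382385253906), (19.691856384277344, 19.414505004882812), 56.3099365234375) [0.5202 0.3495 0.009 ]
pad ((190.5, 179.5), (17.0, 21.0), 90.0) [0.573  0.2893 0.009 ]
pad ((211.80767822265625, 167.96153259277344), (18.582456588745117, 19.137155532836914), 56.30992889404297) [0.6092 0.2268 0.009 ]
[0.0722 0.0801 0.075 ]
post head [[0.6365 0.1781 0.051 ]]
manual pads [[0.6084 0.2247 0.009 ]
 [0.5634 0.286  0.009 ]
 [0.5193 0.3458 0.009 ]
 [0.4743 0.4095 0.009 ]]
dish [[0.421  0.1811 0.136 ]]
body corners [[0.4343 0.2133 0.107 ]
 [0.4529 0.1608 0.107 ]
 [0.4053 0.1437 0.107 ]
 [0.3867 0.1968 0.107 ]]
spool [[0.418 0.075 0.03 ]]
glue body ring [[ 0.4255 -0.0503  0.057 ]] [[ 0.4265 -0.0549  0.074 ]]
tin side
[326.7189 254.4486] [[0.3949 0.3014 0.019 ]]
cap side
[305.5 169.5] [304 167   4   6  24]
```

View pics/crop2.png

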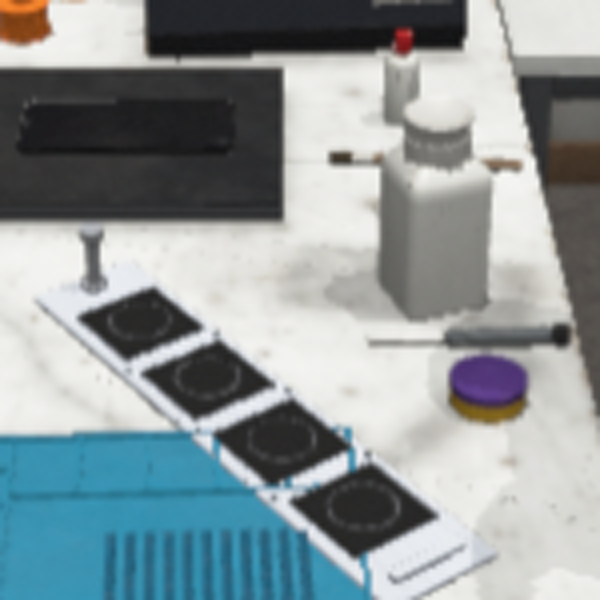

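View pics/crop3.png

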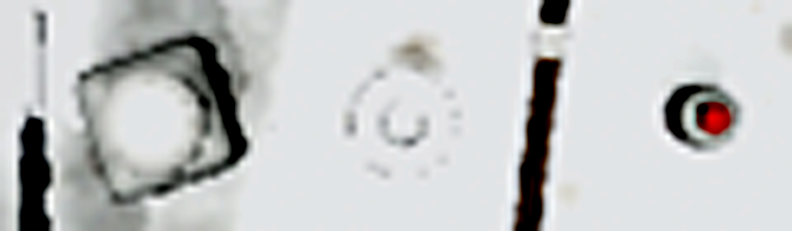

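Crop 2 (side) shows the pad circles at (140,320), (207,376), (282,438) and (364,505), and the bottle dish at (440,113). Crop 3 shows the spool ring centre at (404,123), the bottle body square and the glue at (703,117). I fit the rail and objects from both views next.

```bash
python3 - <<'E'
from h import *
f=lambda xy,s,o:(np.array(xy,float)+.5)/s-.5+o
tp=px2w("top",f([[370,113],[286,171],[204,228],[117,286]],4,[120,140]),.009)
sp=px2w("side",f([[140,320],[207,376],[282,438],[364,505]],4,[205,160]),.009)
print("top pads",tp,"side",sp,sep="\n")
A=(tp+sp)/2; k=np.arange(4)-1.5
c=A.mean(0);d=(k[:,None]*A).sum(0);d/=np.linalg.norm(d[:2]);d[2]=0
fit=c+k[:,None]*.076*d;print("fit",fit,"resid",A-fit,"dir",d,np.degrees(np.arctan2(d[1],d[0])),sep="\n")
print("post pred",fit[0]-.055*d,"top",px2w("top",f([431,70],4,[120,140]),.051),"side",px2w("side",f([92,233],4,[205,160]),.051))
print("spool",px2w("top",f([404,123],6.6,[200,215]),.03))
print("dish",px2w("top",f([412,372],4,[120,140]),.136),px2w("top",f([152,118],6.6,[200,215]),.136),"side",px2w("side",f([440,113],4,[205,160]),.136))
b=px2w("top",f([[80,76],[198,40],[243,160],[120,202]],6.6,[200,215]),.107);print("body",b.mean(0),np.degrees(np.arctan2(*(b[0]-b[1])[[1,0]])),np.degrees(np.arctan2(*(b[3]-b[2])[[1,0]])),np.degrees(np.arctan2(*(b[0]-b[3])[[1,0]])))
print("glue side",px2w("side",[305.5,169.5],.068),"top",px2w("top",[307.6,232.4],.074))
np.save("pads.npy",fit)
E
```

```text
top pads
[[0.6095 0.2259 0.009 ]
 [0.5645 0.2872 0.009 ]
 [0.5204 0.347  0.009 ]
 [0.4754 0.4106 0.009 ]]
side
[[0.6086 0.2212 0.009 ]
 [0.5644 0.2824 0.009 ]
 [0.5192 0.3444 0.009 ]
 [0.4741 0.4056 0.009 ]]
fit
[[0.6091 0.2234 0.009 ]
 [0.5644 0.2848 0.009 ]
 [0.5197 0.3463 0.009 ]
 [0.4749 0.4077 0.009 ]]
resid
[[-0.      0.0001  0.    ]
 [ 0.0001 -0.      0.    ]
 [ 0.0001 -0.0005  0.    ]
 [-0.0001  0.0004  0.    ]]
dir
[-0.5886  0.8084  0.    ]
126.0574526449256
post pred [0.6415 0.1789 0.009 ] top [[0.6376 0.1793 0.051 ]] side [[0.6401 0.1831 0.051 ]]
spool [[0.4196 0.0764 0.03  ]]
dish [[0.422  0.1821 0.136 ]] [[0.4225 0.1822 0.136 ]] side [[0.4186 0.1812 0.136 ]]
body [0.421  0.1803 0.107 ] 108.46135464893165 110.32304102966845 19.28196148862609
glue side [[ 0.4239 -0.0618  0.068 ]] top [[ 0.4265 -0.0549  0.074 ]]
```

Both views agree within about 5 mm and the post prediction matches. Glue goes first, because the bottle would crowd the gripper body when glue is set down beside it, then bottle, spool and tin.

```bash
cat >> h.py <<'E'
def rot(th):
    a=np.radians(th);c,s=np.cos(a),np.sin(a)
    return np.array([[-s,c,0],[c,s,0],[0,0,-1.]])
PADS=np.load("pads.npy");PTH=36.06;ZT=.26
def pick(xy,th,ztcp,opening=.091):
    R=rot(th); arm.grip(opening)
    arm.move_to([*xy,max(.12,ztcp+.08)],R); arm.move_l([*xy,ztcp],feed=.15)
    w=arm.grip(0); print("width",arm.current_width(),"F",arm.current_grasp_force())
    arm.move_l([*xy,ztcp+.12],feed=.2); print("held",arm.current_width(),arm.current_grasp_force(),arm.current_force(),arm.current_t())
def place(i,ztcp,opening,off=(0,0)):
    R=rot(PTH);x,y=PADS[i][:2]+off; z=ztcp+.010
    arm.move_to([x,y,z+.10],R); arm.move_l([x,y,z],feed=.12)
    print("F",arm.current_force()); arm.grip(opening); arm.move_l([x,y,z+.12],feed=.25); print(arm.current_t())
E
python3 - <<'E'
from h import *
pick([.4255,-.0535],90,.018)
place(1,.018,.06)
E
```

```text
width 0.024994674226874455 F 29.91283290404681
held 0.02507806935658135 29.91736154865066 [ 0.6652 -0.0233 -0.1754] 5.4083
F [-0.0439 -0.331  -0.2984]
9.175
```

```bash
python3 - <<'E'
from h import *
pick([.421,.181],19.3,.069)
place(0,.069,.085)
arm.move_to([.30,.0,.35],rot(36))
for n in("top","side"):
    im=arm.snapshot(n); np.save(f"{n}1.npy",im)
    y,x=(140,120) if n=="top" else (160,205)
    cv2.imwrite(f"pics/{n}1.png",cv2.resize(im[y:y+(110 if n=="top" else 150),x:x+(200 if n=="top" else 150),::-1],None,fx=4,fy=4,interpolation=cv2.INTER_CUBIC))
print(arm.current_t())
E
```

```text
width 0.057922750681881886 F 29.855304658412933
held 0.05809128388498876 29.85476553440094 [-0.1257 -0.8631 -1.6977] 12.6083
F [ 0.7405  0.505  -0.0649]
15.6167
17.2333
```

View pics/top1.png

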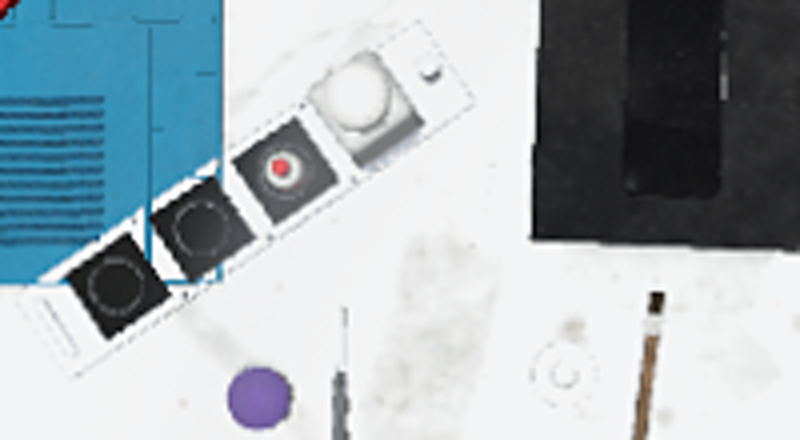

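View pics/side1.png

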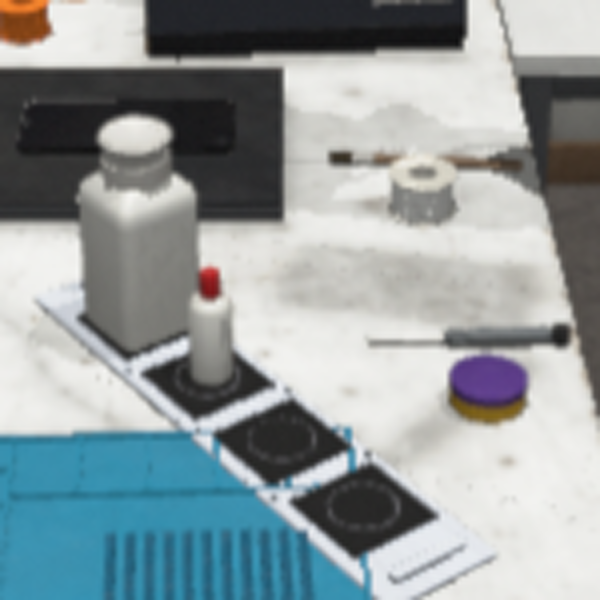

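Bottle and glue stand upright on their pads, and the spool is now visible in the side view with its top centre at (425,175). I check these positions.

```bash
python3 - <<'E'
from h import *
f=lambda xy,s,o:(np.array(xy,float)+.5)/s-.5+o
T=lambda p,z:px2w("top",f(p,4,[120,140]),z)[0][:2]
S=lambda p,z:px2w("side",f(p,4,[205,160]),z)[0][:2]
print("bottle",T([358,97],.145),S([135,136],.145),PADS[0][:2])
print("glue",T([280,168],.083),S([209,270],.083),PADS[1][:2])
print("spool",T([565,375],.03),S([425,174],.03))
E
```

```text
bottle [0.6058 0.2234] [0.6064 0.2243] [0.6091 0.2234]
glue [0.5611 0.2822] [0.5618 0.2777] [0.5644 0.2848]
spool [0.4191 0.0761] [0.4166 0.0737]
```

```bash
python3 - <<'E'
from h import *
pick([.418,.075],0,.004,.075)
place(2,.004,.068)
pick([.3955,.3015],0,.003,.075)
place(3,.003,.068)
arm.move_to([.30,.0,.35],rot(36))
for n in("top","side"):
    im=arm.snapshot(n); np.save(f"{n}2.npy",im)
    y,x=(140,120) if n=="top" else (160,205)
    cv2.imwrite(f"pics/{n}2.png",cv2.resize(im[y:y+(110 if n=="top" else 150),x:x+(200 if n=="top" else 150),::-1],None,fx=4,fy=4,interpolation=cv2.INTER_CUBIC))
print(arm.current_t())
E
```

```text
width 0.00048726880938188157 F 14.20663499749935
held 0.00044152980288458295 0.0 [-1.8534 -0.7172 -1.0325] 21.5167
F [ 0.848  -0.1181  0.2251]
25.35
width 0.00045253849013213155 F 0.0
held 0.00021797671860651746 0.0 [-0.3449 -0.6203  0.5858] 29.25
F [0.2531 0.2165 0.0072]
32.5667
34.4667
```

View pics/top2.png

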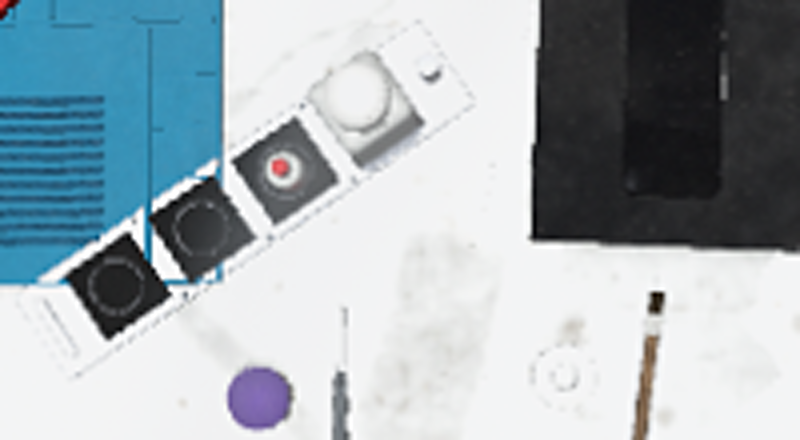

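View pics/side2.png

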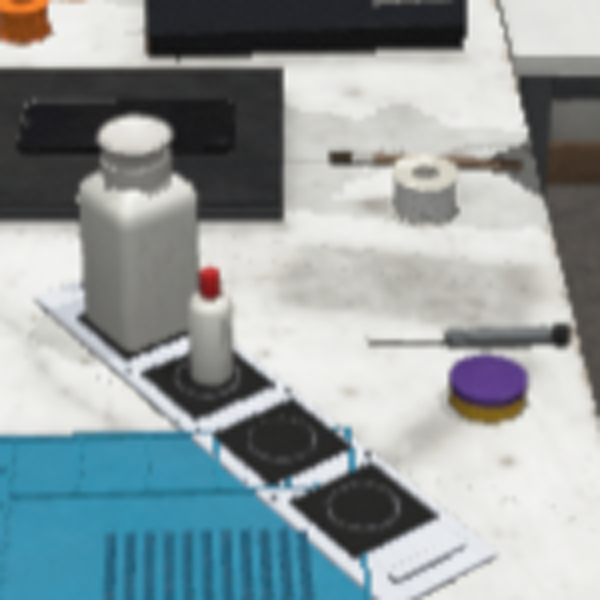

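Both grips closed on nothing and the objects did not move. I descend over the tin and look at the real pose.

```bash
python3 - <<'E'
from h import *
arm.grip(.075);print(arm.current_width())
p=[.3955,.3015]
arm.move_to([*p,.12],rot(0));print(arm.current_ee_pos(),arm.current_width())
arm.move_l([*p,.02],feed=.15);print(arm.current_ee_pos(),arm.current_force(),arm.current_width())
arm.move_l([*p,.003],feed=.05);print(arm.current_ee_pos(),arm.current_force(),arm.current_width(),arm.current_tool_rot())
im=arm.snapshot("side");cv2.imwrite("pics/s3.png",cv2.resize(im[150:300,220:400,::-1],None,fx=4,fy=4,interpolation=cv2.INTER_CUBIC))
print(arm.current_t())
E
```

```text
0.0749833707098441
[0.396  0.3011 0.1205] 0.07542376918385481
[0.396  0.3016 0.0207] [ 0.6873 -0.4183  0.4678] 0.07504428568936661
[0.3953 0.3014 0.0028] [-0.2527  0.6572 -0.4724] 0.07493304012254526 [[-0.0001  1.     -0.0006]
 [ 1.      0.0001 -0.0003]
 [-0.0003 -0.0006 -1.    ]]
37.6167
```

View pics/s3.png

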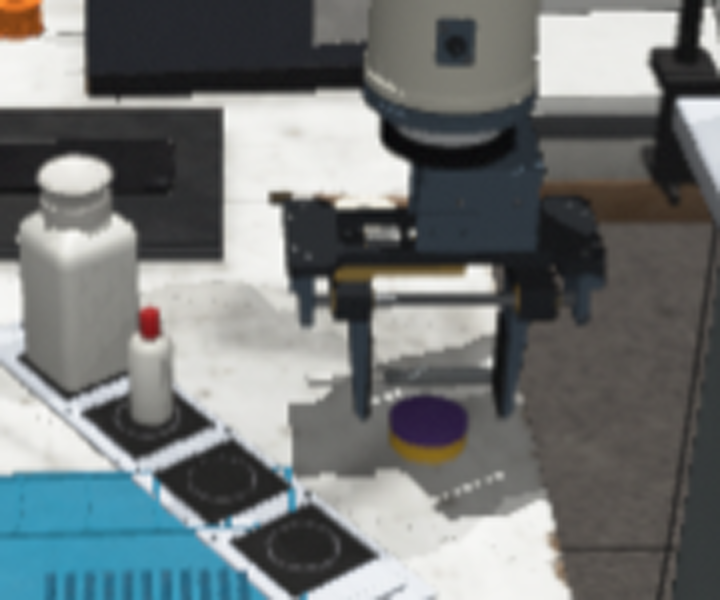

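The picture shows the fingertips at (362,415) and (505,415), well above the tin's base line (about 455), although the TCP reads z = 0.003. I compare this with the projection before going on.

```bash
python3 - <<'E'
from h import *
t=arm.current_ee_pos()
for dz in(0,.015,.025,.035):
    for dy in (0,.016): print(dz,dy,[((w2px("side",t+[sx*.042,dy,dz])[0]-[220,150])*4).round() for sx in(1,-1)])
im=arm.snapshot("top");cv2.imwrite("pics/t3.png",cv2.resize(im[190:270,120:280,::-1],None,fx=5,fy=5,interpolation=cv2.INTER_CUBIC))
print((w2px("top",[t+[.042,0,0],t-[.042,0,0],[.3955,.3015,.019]])-[120,190])*5)
E
```

```text
0 0 [array([355., 440.]), array([494., 439.])]
0 0.016 [array([357., 456.]), array([498., 455.])]
0.015 0 [array([356., 420.]), array([496., 419.])]
0.015 0.016 [array([358., 436.]), array([499., 435.])]
0.025 0 [array([356., 406.]), array([497., 405.])]
0.025 0.016 [array([358., 422.]), array([501., 421.])]
0.035 0 [array([357., 392.]), array([498., 391.])]
0.035 0.016 [array([359., 408.]), array([502., 407.])]
[[325.9977 174.4769]
 [321.6766 315.7553]
 [320.1036 246.2541]]
```

View pics/t3.png

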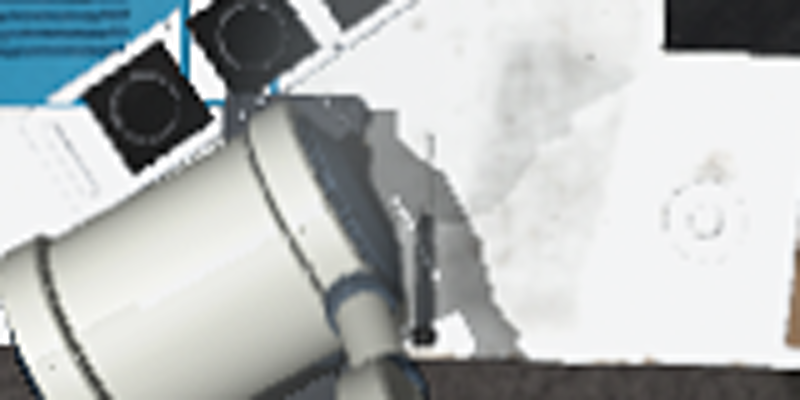

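The tips really are about 25–28 mm higher than the TCP reading says. The earlier grasps fit this: glue was gripped high and the spool was just missed. I lower in guarded steps to find the table.

```bash
python3 - <<'E'
from h import *
p=[.3955,.3015]
f0=np.array(arm.current_force())
for z in [-.005,-.012,-.016,-.018,-.020,-.022,-.024,-.026,-.028,-.030]:
    try: arm.move_l([*p,z],feed=.04)
    except arm.Unreachable as e: print(z,"unreach",e);break
    F=np.mean([arm.current_force() for _ in range(3)],0);print(z,arm.current_ee_pos(),F)
    if F[2]-f0[2]>4: break
print(arm.current_t())
im=arm.snapshot("side");cv2.imwrite("pics/s4.png",cv2.resize(im[150:300,220:400,::-1],None,fx=4,fy=4,interpolation=cv2.INTER_CUBIC))
E
```

```text
-0.005 [ 0.3953  0.3014 -0.0053] [-0.1045  0.0474  0.844 ]
-0.012 [ 0.3953  0.3013 -0.0123] [ 0.4861  0.7439 -0.4227]
-0.016 [ 0.3953  0.3014 -0.0162] [ 0.4491 -0.5092  0.4175]
-0.018 [ 0.3954  0.3015 -0.0181] [ 0.5043  0.1962 -0.2376]
-0.02 [ 0.3954  0.3015 -0.0201] [-0.5925  0.4036  0.3557]
-0.022 [ 0.3954  0.3015 -0.0221] [-0.0288  0.0123  0.266 ]
-0.024 [ 0.3954  0.3015 -0.0241] [-0.0359 -0.206  -0.2196]
-0.026 [ 0.3956  0.3016 -0.0251] [-3.7726 -1.7321 26.7641]
39.8417
```

View pics/s4.png

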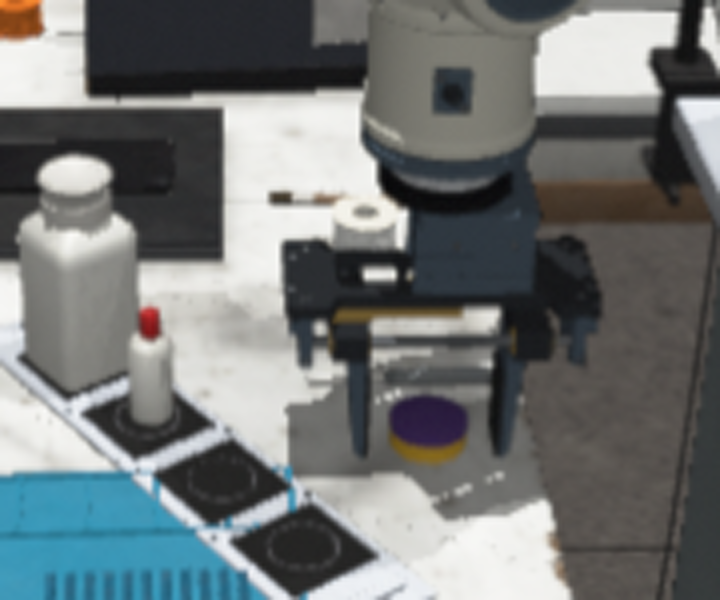

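Table contact comes at TCP reading −0.025, so the reading is 25 mm low. I correct for that, add a 3 mm x offset for the bias seen on placing, and do tin then spool.

```bash
python3 - <<'E'
from h import *
arm.move_l([.3955,.3015,-.022],feed=.05)
arm.grip(0);print("tin",arm.current_width(),arm.current_grasp_force())
if arm.current_width()<.04: raise SystemExit
arm.move_l([.3955,.3015,.08],feed=.2);print(arm.current_width())
place(3,-.022,.068,(.003,.001))
pick([.418,.075],0,-.021,.075)
if arm.current_width()<.04: raise SystemExit
place(2,-.021,.068,(.003,.001))
arm.move_to([.30,.0,.35],rot(36))
for n in("top","side"):
    im=arm.snapshot(n); np.save(f"{n}5.npy",im)
    y,x=(140,120) if n=="top" else (160,205)
    cv2.imwrite(f"pics/{n}5.png",cv2.resize(im[y:y+(110 if n=="top" else 150),x:x+(200 if n=="top" else 150),::-1],None,fx=4,fy=4,interpolation=cv2.INTER_CUBIC))
print(arm.current_t())
E
```

```text
tin 0.04618037396489774 29.999908804893494
0.04646914012895268
F [-1.0212  0.3069 -0.5926]
44.1167
width 0.04763415176328323 F 30.001493096351624
held 0.04721825894110247 29.999860525131226 [-0.3552 -0.0238 -1.7598] 48.1167
F [ 0.6821 -0.7347  0.0317]
51.375
53.2167
```

View pics/top5.png

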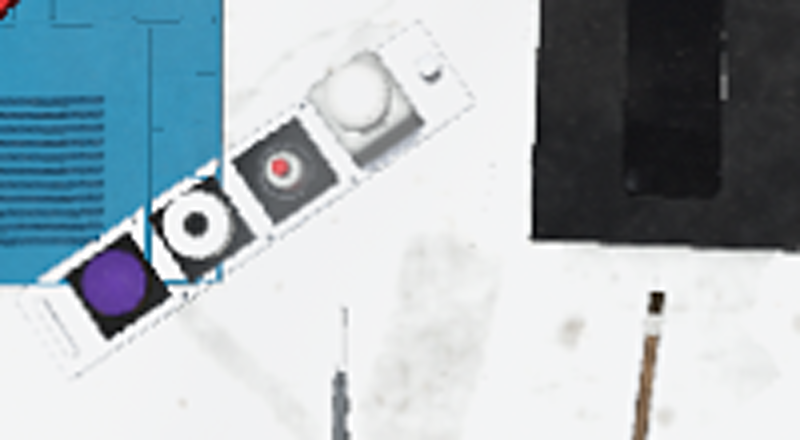

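View pics/side5.png

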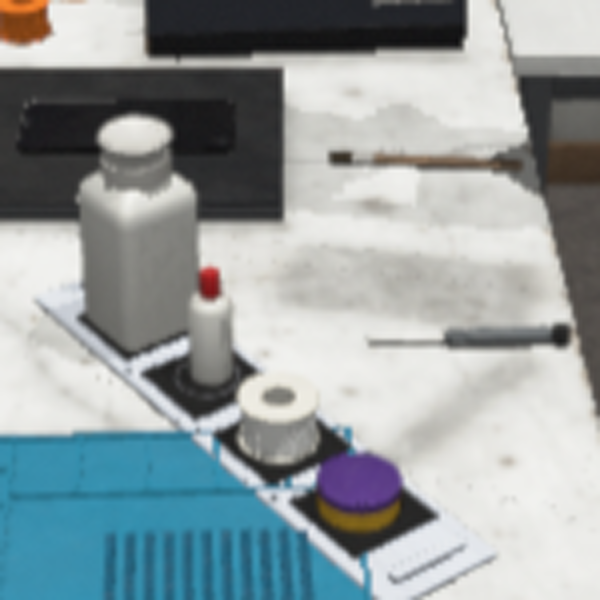

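All four now stand upright in order: bottle, glue, spool (top view 196,223), tin (top view 114,283). Last check of the centring.

```bash
python3 - <<'E'
from h import *
f=lambda xy,s,o:(np.array(xy,float)+.5)/s-.5+o
d=np.array([-.5886,.8084]);n=np.array([.8084,.5886])
def rep(nm,t,s,z,i):
    a=px2w("top",f(t,4,[120,140]),z)[0][:2];b=px2w("side",f(s,4,[205,160]),z)[0][:2]
    e=(a+b)/2-PADS[i][:2];print(nm,a,b,"err mm along,across",1e3*e@d,1e3*e@n)
rep("bottle",[358,97],[135,136],.145,0)
rep("glue",[280,168],[209,270],.083,1)
rep("spool",[196,223],[279,396],.039,2)
rep("tin",[114,283],[360,481],.028,3)
E
```

```text
bottle [0.6058 0.2234] [0.6064 0.2243] err mm along,across 2.1373566922634706 -2.1945687771539855
glue [0.5611 0.2822] [0.5618 0.2777] err mm along,across -2.168327390824995 -5.216595331397695
spool [0.5226 0.3479] [0.5208 0.344 ] err mm along,across -1.4646996482784633 1.5199865243387438
tin [0.4774 0.4089] [0.4768 0.4081] err mm along,across -0.6505499039996284 2.22888901773138
```

All four are within about 2–5 mm of their pad centres, upright and free. Regrasping the glue beside the bottle would risk more than it gains, so I hand in.

```bash
python3 -c "
from rig import arm
print(arm.sign_off())"
```

```text
the job is handed in; nothing more can be done
None
```

The job is handed in at about 53 s: bottle, glue, spool and tin stand upright and free on the pads in height order from the post, about 2–3 mm off centre by my camera check, except the glue at about 5–6 mm.

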